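# Fill the seed tray with bulbs and set its lid for airing

### The job

Empty all five bulbs from the yellow plant tray into the grey seed tray while its clear lid is still wide open, and set the yellow tray back down upright on the table. Then fold the lid down about its hinge and leave it standing half open, at 45 degrees. Leave the other things on the table where they are.

Things in the scene. Friction and masses are not known exactly. Their poses are not given: they have to be found in the camera images.
- seed_tray: The stack of grey plastic seed trays, fixed to the table: open-topped, 220 mm (x) by 170 mm (y) outside, rim 90 mm above the table, walls 5 mm, inner floor 35 mm above the table (55 mm deep). Origin: centre of its underside on the table, z up. The lid's hinge runs along its +y long rim. Its x axis points away from the robot, within 20 degrees.
- lid_hinge (a point): Middle of the lid's hinge line, 85 mm to +y of the seed tray's centre and 94 mm above the table; its axes are the seed tray's (the hinge line runs along x). The hinge is stiff (0.25 N m of friction): the lid stays at whatever angle it is left, and about 2 to 3 N near its free edge moves it.
- lid_edge (a point): Middle of the free edge of the lid, 150 mm from the hinge line. Turns with the lid: its -y axis points from the hinge to the free edge, its z axis is the normal of the outer face (up when the lid is shut).
- lid (a joint): The clear lid with dark grey edging, a flat panel 200 mm (along the hinge) by 150 mm by 6 mm, hinged in mid-thickness. Angle in rad: 0 = lying flat, shut, on the rim; 1.57 = standing upright; up to 2.2 = leaning outwards (to the seed tray's +y). Starts at 1.6 to 2.0.
- plant_tray: Loose yellow plastic plant tray, 160 mm (x) by 120 mm (y), 0.14 to 0.24 kg, floor and walls 4 mm thick, walls 36 mm high; its -x end is a low pouring lip that slopes up at about 30 degrees to 18 mm. Origin: centre of its underside, z up. It stands with its lip towards the robot (within 35 degrees) and holds the five bulbs.
- tray_handle (a point): Middle of the tray's carrying handle: a bar that bridges the tray along the tray's y at mid length, 104 mm above its underside, 18 mm wide in x, 16 mm high, 108 mm clear between its posts; the bulbs' tops lie about 60 mm below the bar's centre. Axes as the tray's.
- tray_lip (a point): Middle of the top edge of the tray's pouring lip, 80 mm to -x of the tray's middle and 18 mm above its underside.
- jar: Bystander: glass jar with a shut flip-top lid, 82 mm wide, 104 mm high, upright. Origin: centre of its underside.
- tamper: Bystander: wooden pot tamper standing on its disc (80 mm across), 108 mm high. Origin: centre of its underside.
- mister: Bystander: green mister bottle with white head, 68 mm across, 190 mm high, upright. Origin: centre of its underside.
- clay_pot: Bystander: terracotta pot, filled with soil, 90 mm across the rim, 85 mm high, upright. Origin: centre of its underside.
- dibber: Bystander: bamboo dibber with a cross handle, lying along its x, 171 mm long, 70 mm across the handle, 22 mm high. Origin: underside, mid length.
- trowel: Bystander: hand trowel with a flat steel blade, lying along its x, 200 mm long, 60 mm across, 24 mm high. Origin: underside.
- bulb0: Loose brown flower bulb, onion-shaped, 38 mm across and 46 mm long with its tip, 30 g; starts lying on the floor of the yellow tray, and rolls. Origin: the middle of its round belly.
- bulb1: Loose brown flower bulb, onion-shaped, 38 mm across and 46 mm long with its tip, 30 g; starts lying on the floor of the yellow tray, and rolls. Origin: the middle of its round belly.
- bulb2: Loose brown flower bulb, onion-shaped, 38 mm across and 46 mm long with its tip, 30 g; starts lying on the floor of the yellow tray, and rolls. Origin: the middle of its round belly.
- bulb3: Loose brown flower bulb, onion-shaped, 38 mm across and 46 mm long with its tip, 30 g; starts lying on the floor of the yellow tray, and rolls. Origin: the middle of its round belly.
- bulb4: Loose brown flower bulb, onion-shaped, 38 mm across and 46 mm long with its tip, 30 g; starts lying on the floor of the yellow tray, and rolls. Origin: the middle of its round belly.

How it is judged (in metres and radians):
On the way, in this order (a step that is already met when the one before it is completed fails the run):
1. all five bulbs lie in the grey seed tray, with its lid still wide open (above 1.3 rad, 75 degrees) (x of bulb0 in the frame of seed_tray between -0.105 and 0.105 m and y of bulb0 in the frame of seed_tray between -0.08 and 0.08 m and z of bulb0 in the frame of seed_tray between 0.03 and 0.09 m and x of bulb1 in the frame of seed_tray between -0.105 and 0.105 m and y of bulb1 in the frame of seed_tray between -0.08 and 0.08 m and z of bulb1 in the frame of seed_tray between 0.03 and 0.09 m and x of bulb2 in the frame of seed_tray between -0.105 and 0.105 m and y of bulb2 in the frame of seed_tray between -0.08 and 0.08 m and z of bulb2 in the frame of seed_tray between 0.03 and 0.09 m and x of bulb3 in the frame of seed_tray between -0.105 and 0.105 m and y of bulb3 in the frame of seed_tray between -0.08 and 0.08 m and z of bulb3 in the frame of seed_tray between 0.03 and 0.09 m and x of bulb4 in the frame of seed_tray between -0.105 and 0.105 m and y of bulb4 in the frame of seed_tray between -0.08 and 0.08 m and z of bulb4 in the frame of seed_tray between 0.03 and 0.09 m and value of joint lid above 1.3 rad), for 0.2 s.
2. the yellow tray stands upright on the table again (height (world z) of plant_tray between -0.012 and 0.012 m and angle between plant_tray's own z axis and vertical below 0.12 rad and linear speed of plant_tray below 0.03 m/s and contact force between the fingers and plant_tray below 0.2 N), for 0.2 s.
3. the lid stands at 45 degrees, within 7 degrees (value of joint lid between 0.665 and 0.905 rad), for 0.2 s.
At the end, for the whole second after the job is handed in: All five bulbs lie inside the grey seed tray, below its rim; the yellow tray stands upright (within 7 degrees) and at rest on the table itself; the lid stands still at 45 degrees (0.785 rad) within 7 degrees (0.12 rad) (all of step 3 and x of bulb0 in the frame of seed_tray between -0.105 and 0.105 m and y of bulb0 in the frame of seed_tray between -0.08 and 0.08 m and z of bulb0 in the frame of seed_tray between 0.03 and 0.09 m and x of bulb1 in the frame of seed_tray between -0.105 and 0.105 m and y of bulb1 in the frame of seed_tray between -0.08 and 0.08 m and z of bulb1 in the frame of seed_tray between 0.03 and 0.09 m and x of bulb2 in the frame of seed_tray between -0.105 and 0.105 m and y of bulb2 in the frame of seed_tray between -0.08 and 0.08 m and z of bulb2 in the frame of seed_tray between 0.03 and 0.09 m and x of bulb3 in the frame of seed_tray between -0.105 and 0.105 m and y of bulb3 in the frame of seed_tray between -0.08 and 0.08 m and z of bulb3 in the frame of seed_tray between 0.03 and 0.09 m and x of bulb4 in the frame of seed_tray between -0.105 and 0.105 m and y of bulb4 in the frame of seed_tray between -0.08 and 0.08 m and z of bulb4 in the frame of seed_tray between 0.03 and 0.09 m and height (world z) of plant_tray between -0.012 and 0.012 m and angle between plant_tray's own z axis and vertical below 0.12 rad and linear speed of plant_tray below 0.03 m/s and velocity of joint lid between -0.05 and 0.05 rad/s); the robot touches nothing.
It fails at once if another thing on the table (jar, tamper, mister, clay pot, dibber, trowel) is pushed more than 40 mm from its place (distance of any of jar, tamper, mister, clay_pot, dibber, trowel from where it was at the start of the episode above 0.04 m).
It fails at once if the jar, tamper, mister or clay pot is knocked over (angle between any of jar, tamper, mister, clay_pot's own z axis and vertical above 0.6 rad).
It also fails if it takes over 72 s, if anything falls off the work surface, if the arm or the gripper's body presses on something with over 40 N, if the wrist force passes 120 N, or if a joint passes its speed limit or range.

### The arm

A 6-joint arm with a two-finger parallel gripper is mounted at the origin on the work surface. World frame = base frame: x ahead of the robot, y to its left, z up, the work surface at z = 0. Lengths are in m, angles in degrees, forces in N, time in s.
With the tool pointing down it reaches from about 0.325 to 0.85 m from the base axis. Payload 15.5 kg.
Tool frame: the origin (TCP) lies midway between the tips of the shut fingers; the grasp point (between the pads) lies 19 mm behind it; z points along the fingers, y is the line along which they close (so a half turn about z gives the same grasp; the last joint's range is limited). The gripper opens to 91 mm and grips with 3 to 60 N. Pads are 32 mm wide; open, the fingers measure 118 mm over their backs; the gripper's body (76 mm by 178 mm) begins 60 mm behind the grasp point.
Start: joints at [58.585, 28.281, 77.091, -0, 74.628, -5.472], TCP at [0.273, 0.562, 0.214] pointing down, gripper open.
Joint ranges: [-166.48, 166.48], [-47.26, 123.95], [12.59, 153.08], [-70.14, 250.14], [6.76, 159.57], [-176.63, 176.63]. Speed limits (degrees/s): [108.29, 108.29, 147.25, 172.46, 172.46, 172.46].

### API

Orientations are given as a 3x3 rotation matrix whose columns are the frame's x, y, z axes.
In Python, from bench import ctrl gives the robot as it stands. The module is installed in compiled form; this text tells all that it offers. Calls block until the motion is done:
- ctrl.goto(position, orientation): joint-space move of the TCP to a pose.
- ctrl.move_l(position, vel=0.15, ori=None, contact_N=None): straight line of the TCP; ori=None keeps the orientation; vel is the mean speed in m/s. With contact_N (N) it stops when the force on the tool has changed by that much, and returns True; else False.
- ctrl.movej(angles): joint-space move.
- ctrl.command_gripper(opening): opening from 0.0 (shut) to 1.0 (fully open); the grip force is fixed at half the most; returns when the fingers have stopped.
- ctrl.sleep(seconds).
- ctrl.ik(position, orientation): joint angles nearest the present ones, or None.
- ctrl.read_camera(name): name is "scene" or "top"; returns the picture (400x640x3 uint8, blue, green, red); there is no depth.
- ctrl.camera_params(name): a dict with "fx", "fy", "cx", "cy" (pixels), "D" ([k1, k2, p1, p2, k3] as OpenCV has them; the pictures are not rectified), "pose" (4x4, takes a point from camera to world coordinates). Camera axes: x right, y up, looking along -z (the intrinsics and any distortion apply to the point x, -y, -z); pixel columns grow to the right and rows downward; lengths in m; the calibration is good to about 2 mm. A picture is of the moment at which its call begins. camera_params takes no time and is no camera call.
A pose or a line that the arm cannot do raises ctrl.MotionError and nothing moves.
- ctrl.sign_off(): hands the job in; it is judged then, once.
Readings, each from a call of its own:
- ctrl.current_t(): time.
- ctrl.current_q(): joint angles.
- ctrl.current_dq(): joint speeds.
- ctrl.current_effort(): joint torques, N m.
- ctrl.current_tool_pos(): TCP position.
- ctrl.current_eef_rot(): TCP orientation.
- ctrl.current_contact_force(): force on the tool from outside, world axes, zero at the start.
- ctrl.current_wrist_torque(): the same for the moment, N m.
- ctrl.current_grip_width(): opening from 0.0 (shut) to 1.0 (fully open).
- ctrl.current_grasp_force(): force on a finger pad.
Only numpy, scipy, OpenCV 4.12 (cv2) and the standard library are available. Lean on these libraries where they do the work, as an engineer would, in place of code of your own. Each camera call takes 0.05 s, during which the arm holds its last target. There are 200 camera calls.

## Working session

There is one attempt and no reset: what is moved stays moved. The work goes in short steps, each a Python script; the robot and the scene stay as the last script left them, time stands still between calls to the robot, and variables do not carry over. Pictures are saved under pics/ and viewed, at most 10 in all, crops included, and the job is handed in when it is done.

```bash
mkdir -p pics; ls; python3 - <<'E'
from bench import ctrl
import cv2,numpy as np
np.set_printoptions(precision=4,suppress=True)
for n in("scene","top"):
    cv2.imwrite(f"pics/{n}0.png",ctrl.read_camera(n)); print(n,ctrl.camera_params(n))
print(ctrl.current_t())
E
```

```text
pics
scene {'fx': 366.8751695733528, 'fy': 366.8751695733528, 'cx': 327.2694300312799, 'cy': 202.34129785028293, 'D': array([-0.0577,  0.    ,  0.    ,  0.    ,  0.    ]), 'pose': array([[ 0.1886, -0.545 ,  0.817 ,  1.4078],
       [ 0.9819,  0.1176, -0.1483, -0.1816],
       [-0.0153,  0.8302,  0.5573,  0.6679],
       [ 0.    ,  0.    ,  0.    ,  1.    ]])}
top {'fx': 435.98728898104633, 'fy': 435.98728898104633, 'cx': 322.16359999709505, 'cy': 201.8442475694698, 'D': array([-0.0375,  0.    ,  0.    ,  0.    ,  0.    ]), 'pose': array([[-0.0069,  0.9829, -0.1842,  0.3411],
       [-0.9996, -0.0117, -0.0251, -0.0312],
       [-0.0268,  0.1839,  0.9826,  1.2366],
       [ 0.    ,  0.    ,  0.    ,  1.    ]])}
0.1
```

View pics/scene0.png

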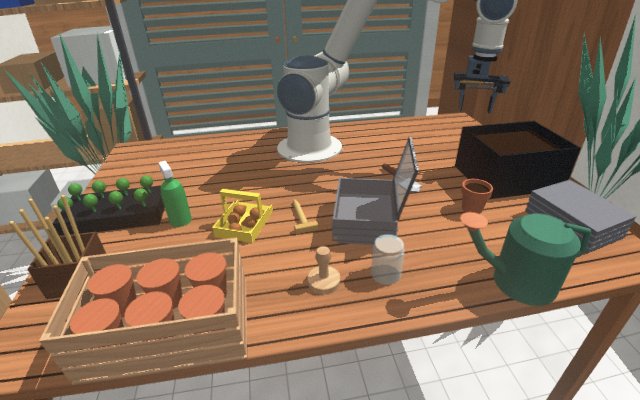

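View pics/top0.png

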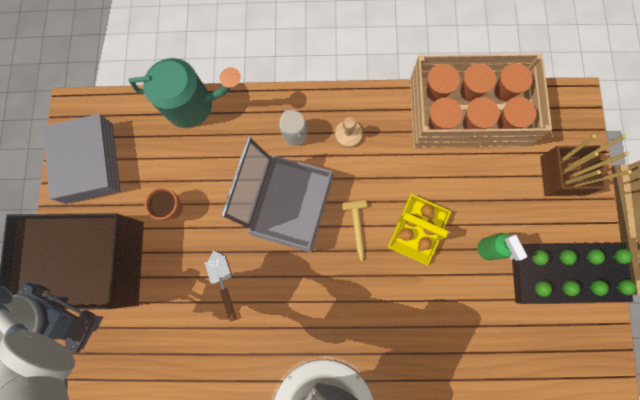

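Scene view: yellow tray at (243,215), seed tray at (365,210), lid at (407,178). Top view: yellow tray at (420,230), seed tray at (290,202), lid at (247,183), dibber at (357,230) between them. I'll zoom into both.

```bash
cat > h.py <<'E'
from bench import ctrl
import cv2,numpy as np
np.set_printoptions(precision=4,suppress=True)
C={n:ctrl.camera_params(n) for n in("scene","top")}
def ray(n,p):
    c=C[n];K=np.array([[c["fx"],0,c["cx"]],[0,c["fy"],c["cy"]],[0,0,1]])
    x,y=cv2.undistortPoints(np.array([[p]],float),K,c["D"])[0,0]
    return c["pose"][:3,3],c["pose"][:3,:3]@np.array([x,-y,-1])
def plane(n,p,z):
    o,d=ray(n,p);return o+d*(z-o[2])/d[2]
def tri(ps,pt):
    (a,u),(b,v)=ray("scene",ps),ray("top",pt)
    s=np.linalg.lstsq(np.c_[u,-v],b-a,rcond=None)[0]
    p,q=a+s[0]*u,b+s[1]*v
    return (p+q)/2,np.linalg.norm(p-q)
def proj(n,P):
    c=C[n];q=c["pose"][:3,:3].T@(np.array(P)-c["pose"][:3,3]);x,y=q[0]/-q[2],-q[1]/-q[2]
    r=x*x+y*y;k=1+c["D"][0]*r
    return np.array([c["fx"]*x*k+c["cx"],c["fy"]*y*k+c["cy"]])
E
python3 - <<'E'
import cv2
t=cv2.imread("pics/top0.png");s=cv2.imread("pics/scene0.png")
cv2.imwrite("pics/t1.png",cv2.resize(t[130:270,215:465],None,fx=3.2,fy=3.2,interpolation=cv2.INTER_CUBIC))
cv2.imwrite("pics/s1.png",cv2.resize(s[130:250,205:425],None,fx=3.6,fy=3.6,interpolation=cv2.INTER_CUBIC))
E
```

```text
(no output)
```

View pics/t1.png

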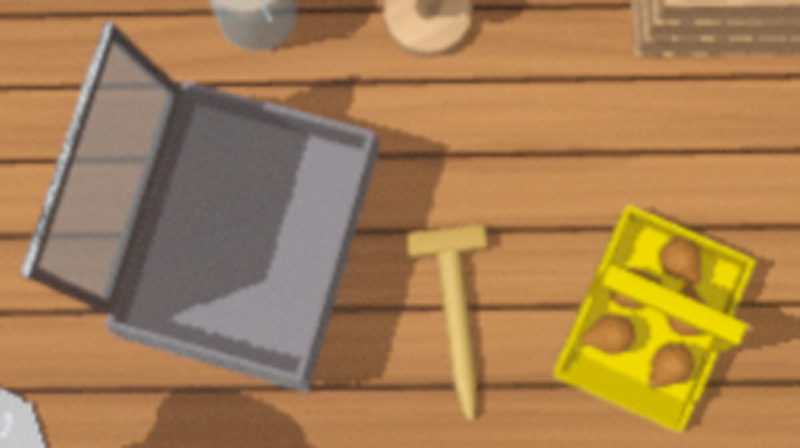

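View pics/s1.png

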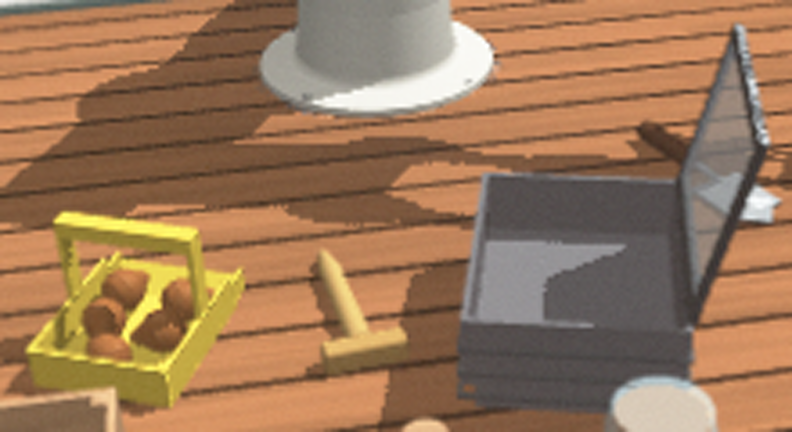

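Top crop: seed-tray rim corners at (377,133), (305,388), (110,322); lid edge from (110,25) to (28,272); handle bar from (608,270) to (748,335). Scene crop: rim corners at (487,175), (461,323), (692,328), (683,178); lid edge from (738,28) to (765,145); bar from (57,215) to (200,232).

```bash
python3 - <<'E'
from h import *
T=lambda x,y:((x+.5)/3.2-.5+215,(y+.5)/3.2-.5+130)
S=lambda x,y:((x+.5)/3.6-.5+205,(y+.5)/3.6-.5+130)
pts={"rim+x-y":((461,323),(377,133)),"rim-x-y":((487,175),(305,388)),"rim-x+y":((683,178),(110,322)),"rim+x+y":((692,328),(183,85)),
"lid+x":((766,145),(110,25)),"lid-x":((738,28),(28,272)),
"trayfar+y":((243,272),(628,207)),"bar+y":((198,234),(612,275)),"bar-y":((60,220),(744,334)),"trayfar-y":((170,374),(753,262))}
pts["trayfar+y"]=((168,374),(628,207));pts["trayfar-y"]=((32,350),(753,262))
R={}
for k,(s,t) in pts.items():
    R[k],e=tri(S(*s),T(*t));print(k,R[k],e)
    print('   top ray at nominal', plane("top",T(*t),{"r":.09,"l":.2,"t":.036,"b":.112}[k[0]]))
for n,p in(("lip+y",(555,373)),("lip-y",(683,430))): print(n,plane("top",T(*p),.018))
# trays by colour mask: rim plane min-area rect for check
img=cv2.imread("pics/top0.png");m=cv2.inRange(cv2.cvtColor(img,cv2.COLOR_BGR2HSV),(24,150,80),(34,255,255))
m[:, :395]=0;m[:,460:]=0
c=max(cv2.findContours(m,0,1)[0],key=cv2.contourArea);r=cv2.minAreaRect(c);print(r,[plane("top",p,.02) for p in cv2.boxPoints(r)])
print(ctrl.current_eef_rot())
# base positions of bystanders
for n,p in(("jar",(293,128)),("tamper",(348,135)),("mister",(492,248)),("dib head",(355,205)),("dib tip",(362,259)),("trowel",(217,267)),("trowelend",(233,318)),("pot",(163,205))):print(n,plane("top",p,.02))
E
```

```text
rim+x-y [ 0.6407 -0.0295  0.0883] 0.0018045454953892616
   top ray at nominal [ 0.6401 -0.0304  0.09  ]
rim-x-y [0.4264 0.0349 0.0843] 0.0072072559213616876
   top ray at nominal [0.4253 0.031  0.09  ]
rim-x+y [0.4819 0.1957 0.0927] 0.006085654516090439
   top ray at nominal [0.4813 0.1932 0.09  ]
rim+x+y [0.6846 0.1347 0.0903] 0.0010504949544061896
   top ray at nominal [0.6849 0.1352 0.09  ]
lid+x [0.6881 0.1701 0.2394] 0.0012678549356825988
   top ray at nominal [0.7016 0.1774 0.2   ]
lid-x [0.5005 0.2254 0.2377] 0.00028764316933198346
   top ray at nominal [0.5066 0.2352 0.2   ]
trayfar+y [ 0.5851 -0.249   0.033 ] 0.0014744792700964089
   top ray at nominal [ 0.5845 -0.2493  0.036 ]
bar+y [ 0.513  -0.2166  0.1119] 0.006677694611946097
   top ray at nominal [ 0.5129 -0.22    0.112 ]
bar-y [ 0.4639 -0.3239  0.1091] 0.0021244720362586633
   top ray at nominal [ 0.4636 -0.3242  0.112 ]
trayfar-y [ 0.5346 -0.3549  0.035 ] 0.0015339977360258126
   top ray at nominal [ 0.5345 -0.3555  0.036 ]
lip+y [ 0.4416 -0.1828  0.018 ]
lip-y [ 0.3913 -0.2914  0.018 ]
((421.3695373535156, 229.9934539794922), (49.9761962890625, 59.27409362792969), 23.42868995666504) [array([ 0.4386, -0.1784,  0.02  ]), array([ 0.5921, -0.2504,  0.02  ]), array([ 0.5334, -0.3768,  0.02  ]), array([ 0.3827, -0.3027,  0.02  ])]
[[-0.8992  0.4376 -0.0006]
 [ 0.4376  0.8992 -0.001 ]
 [ 0.0001 -0.0011 -1.    ]]
jar [0.7912 0.0842 0.02  ]
tamper [ 0.7669 -0.077   0.02  ]
mister [ 0.4333 -0.4703  0.02  ]
dib head [ 0.5589 -0.093   0.02  ]
dib tip [ 0.4068 -0.1093  0.02  ]
trowel [0.3877 0.2945 0.02  ]
trowelend [0.2493 0.2457 0.02  ]
pot [0.5653 0.4584 0.02  ]
```

Measured: seed tray centre ≈ (0.558, 0.082), yaw ≈ -15.9°. Lid ≈ 1.81 rad. Plant tray ≈ (0.488, -0.270), yaw ≈ -25°, bar at about 0.104 m. Next I'll check IK for the whole plan.

```bash
cat >> h.py <<'E'
SC=np.array([.558,.082,0]);SY=np.radians(-15.9)
PC=np.array([.488,-.270,0]);PY=np.radians(-25)
def rz(a):return np.array([[np.cos(a),-np.sin(a),0],[np.sin(a),np.cos(a),0],[0,0,1]])
def ry(a):return np.array([[np.cos(a),0,np.sin(a)],[0,1,0],[-np.sin(a),0,np.cos(a)]])
RS=rz(SY)
def seed(p):return SC+RS@np.array(p,float)
def tool(yaw,tilt,s,origin=None,lip=None):
    """TCP pose holding the plant tray with underside origin or lip at a point; tilt>0 (deg) lowers the lip"""
    Rt=rz(yaw)@ry(-np.radians(tilt))
    if origin is None: origin=lip-Rt@np.array([-.08,0,.018])
    z=-Rt[:,2];y=s*Rt[:,0]
    return origin+Rt@np.array([0,0,.085]),np.c_[np.cross(y,z),y,z]
HP=seed([0,.085,.094])
def lidtool(phi,r,a,s,off=.003):
    """TCP on the lid's outer face at r from hinge, tool z pointing a deg below -y of the seed tray"""
    d=np.array([0,-np.cos(phi),np.sin(phi)]);n=np.array([0,np.sin(phi),np.cos(phi)])
    a=np.radians(a);z=RS@np.array([0,-np.cos(a),-np.sin(a)]);y=s*RS[:,0]
    return HP+RS@(r*d+off*n),np.c_[np.cross(y,z),y,z]
E
python3 - <<'E'
from h import *
q0=ctrl.current_q()
for s in(1,-1):
    print("grasp",s,ctrl.ik(*tool(PY,0,s,origin=PC)),ctrl.ik(*tool(PY,-5,s,origin=PC+[0,0,.16])))
    for dy in(0,10,20):
        for t in(-5,0,30,60,80,90):
            print(dy,t,ctrl.ik(*tool(SY+np.radians(dy),t,s,lip=seed([.04,-.01,.13]))))
    for a in(30,45,60,75):
        print("lid",a,[ctrl.ik(*lidtool(p,.12,a,s,o)) for p,o in((1.81,.06),(1.81,.003),(1.3,.003),(.8,.003))])
E
```

```text
grasp 1 [-35.0894  32.0982  94.6629  -0.      53.2388 -10.0894] [-34.4432  24.3853  79.079   -0.8285  81.4692  -9.285 ]
0 -5 [-2.4415 36.2616 65.9796  1.172  82.6238 13.2586]
0 0 [-1.7183 32.9771 71.0551 -0.     75.9678 14.1817]
0 30 [  4.9979  18.2546 100.8376 -18.6102  33.9778  33.8991]
0 60 [ 17.2249  23.508  128.4917 229.3988  38.5583 155.6948]
0 80 [  26.4484   51.3997  141.8132  221.5601   89.8459 -171.1427]
0 90 [  29.5691   68.6637  143.2932  230.1494  111.7885 -156.0249]
10 -5 [-0.8184 36.6807 65.1374  0.4455 83.1626  5.0093]
10 0 [-0.5448 33.2727 70.48   -0.     76.2473  5.3552]
10 30 [  2.0482  17.5635 101.986   -7.7328  30.9197  13.5389]
10 60 [  7.2475  22.5653 132.843  199.4196  36.3321 170.8066]
10 80 [  11.945    63.0893  152.3077  199.2387  113.6685 -168.825 ]
10 90 None
20 -5 [ 0.8179 36.8523 64.7917 -0.2878 83.3479 -3.2363]
20 0 [ 0.6414 33.3937 70.2442 -0.     76.3621 -3.4586]
20 30 [ -1.0401  17.2755 102.4605   5.0693  30.4619  -8.827 ]
20 60 [  -4.5315   22.2295  134.7996  167.6414   37.3918 -174.4652]
20 80 None
20 90 None
lid 30 [array([ 34.2418,  59.8447,  40
[... 2689 characters left out ...]
7.0191]), array([  22.5676,   42.3954,   71.9348,  -33.8475,   96.2853, -135.868 ])]
lid 60 [array([  28.1207,   44.0569,   56.0791,  -21.4808,  100.9311, -136.1327]), array([  25.0092,   39.8923,   62.7559,  -22.4019,   97.4613, -138.0481]), array([  21.2167,   36.3967,   69.9184,  -23.5239,   92.653 , -140.0067]), array([  17.5858,   35.3817,   77.0375,  -24.7209,   85.6832, -140.6403])]
lid 75 [array([  23.2039,   37.0796,   64.9968,  -11.5969,   87.5668, -139.4214]), array([  19.557 ,   33.3073,   70.2708,  -12.2111,   85.3638, -142.5971]), array([  15.1241,   30.1988,   76.1492,  -12.9515,   81.7277, -146.1964]), array([  10.9041,   29.4993,   82.4823,  -13.8157,   75.3255, -148.8235])]
```

```bash
python3 - <<'E'
from h import *
for lx in(-.03,-.06):
  for dy in(165,180,195):
    for s in(1,-1):
      print(lx,dy,s,[ctrl.ik(*tool(SY+np.radians(dy),t,s,lip=seed([lx,-.01,.13 if t<25 else .105]))) for t in(0,30,50,60,70,80,90)][::2] if s==1 else '',
       [t for t in range(-5,95,5) if ctrl.ik(*tool(SY+np.radians(dy),t,s,lip=seed([lx,-.01,.13 if t<25 else .105]))) is not None])
for dy in(0,45,90,135,180,225):print(dy,[ctrl.ik(*tool(SY+np.radians(dy),-5,s,lip=np.array([.5,-.15,.25]))) for s in(1,-1)])
E
```

```text
-0.03 165 1 [array([   7.6578,   17.3574,   99.0503,   -0.    ,   63.5923, -141.4422]), array([  -8.8768,   46.2033,   62.267 ,   18.9912,  118.0294, -156.2388]), array([ -11.3353,   60.0319,   47.9836,   27.7108,  137.413 , -151.9273]), array([ -12.4641,   73.5709,   36.096 ,   44.7264,  153.2956, -138.4962])] [-5, 0, 5, 10, 15, 20, 25, 30, 35, 40, 45, 50, 55, 60, 65, 70, 75, 80, 85, 90]
-0.03 165 -1  [-5, 0, 5, 10, 15, 20, 25, 30, 35, 40, 45, 50, 55, 60, 65, 70, 75, 80, 85, 90]
-0.03 180 1 [array([   5.4206,   16.3658,  100.6329,   -0.    ,   63.0013, -158.6794]), array([  -3.8656,   48.3154,   57.3732,   11.0033,  123.1944, -166.1209]), array([  -5.1842,   62.9249,   40.6001,   17.6701,  144.8565, -161.696 ]), None] [-5, 0, 5, 10, 15, 20, 25, 30, 35, 40, 45, 50, 55, 60, 65, 70, 75, 80, 85]
-0.03 180 -1  [-5, 0, 5, 10, 15, 20, 25, 30, 35, 40, 45, 50, 55, 60, 65, 70, 75, 80, 85]
-0.03 195 1 [array([   2.8449,   15.803 ,  101.5186,   -0.    ,   62.6784, -176.2551]), None, array([   0.9766,   64.6467,   36.25  ,    3.4301,  149.0481, -176.4154]), None] [-5, 0, 70, 75]
-0.03 195 -1  [-
[... 1497 characters left out ...]
9,  22.7875,  71.411 ,  -3.4427,  89.431 , -43.4046]), array([-14.4479,  22.7875,  71.411 ,  -3.4427,  89.431 , 136.5954])]
90 [array([-10.5232,  16.056 ,  81.7517,  -5.0188,  82.6898, -83.9626]), array([-10.5232,  16.056 ,  81.7517,  -5.0188,  82.6898,  96.0374])]
135 [array([ -13.9075,    8.2549,   92.2687,   -3.7647,   76.0902, -132.2102]), array([-13.9075,   8.2549,  92.2687,  -3.7647,  76.0902,  47.7898])]
180 [array([-25.3747,   4.5401,  96.6787,   0.8558,  73.8507, 170.3226]), array([-25.3747,   4.5401,  96.6787,   0.8558,  73.8507,  -9.6774])]
225 [array([-35.0358,   8.4982,  91.9661,   4.6095,  77.3896, 114.9417]), array([-35.0358,   8.4982,  91.9661,   4.6095,  77.3896, -65.0583])]
```

```bash
python3 - <<'E'
from h import *
s=-1
p=ctrl.current_tool_pos();ctrl.move_l([p[0],p[1],.45],vel=.3)
g,R=tool(PY,0,s,origin=PC)
ctrl.goto(g+[0,0,.2],R);ctrl.command_gripper(.7)
print(ctrl.move_l(g+[0,0,.03],vel=.15),ctrl.move_l(g,vel=.05,contact_N=6),ctrl.current_tool_pos()-g)
ctrl.command_gripper(0);print(ctrl.current_grip_width(),ctrl.current_grasp_force())
ctrl.move_l(g+[0,0,.02],vel=.04)
print(ctrl.current_contact_force(),ctrl.current_grip_width(),ctrl.current_t())
t=ctrl.read_camera("top")[130:330,340:560];q=ctrl.read_camera("scene")[130:260,180:323]
cv2.imwrite("pics/g.png",np.hstack([cv2.resize(t,(440,400)),cv2.resize(q,(350,400))]))
E
```

```text
False False [ 0.0001 -0.0001  0.    ]
0.1904838806090294 29.99966561794281
[ 0.2713 -0.7805 -2.7663] 0.19562893659127084 8.15
```

View pics/g.png

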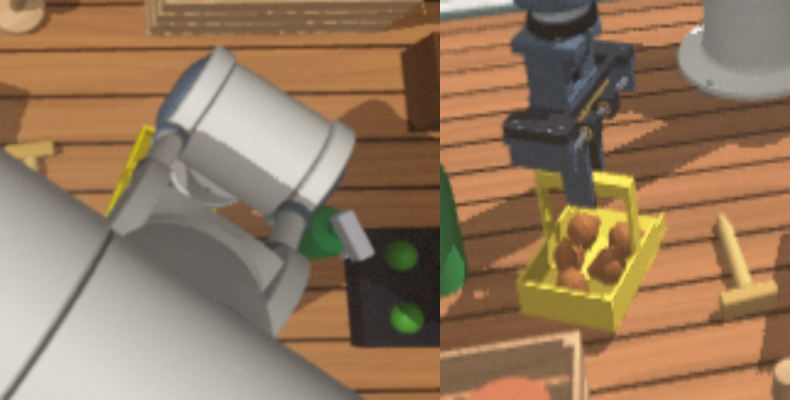

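The bar is gripped mid-way and the tray hangs level with all five bulbs in it (right half, about (590,255)). Next: carry, turn and pour.

```bash
python3 - <<'E'
from h import *
s=-1;rd=np.radians
def go(v,*a,**k):
    p,R=tool(*a,s,**k);ctrl.move_l(p,vel=v,ori=R)
go(.12,PY,-4,origin=PC+[0,0,.17])
go(.09,SY+rd(60),-4,origin=np.array([.47,-.12,.18]))
go(.09,SY+rd(120),-4,origin=np.array([.44,0,.18]))
go(.08,SY+rd(180),-4,lip=seed([-.055,-.008,.2]))
go(.08,SY+rd(180),-2,lip=seed([-.055,-.008,.133]))
print(ctrl.current_t(),ctrl.current_grip_width())
for t in(22,30,38,46,54,62,70,78):
    go(.06,SY+rd(180),t,lip=seed([-.055,-.008,.13 if t<25 else .108]))
    if t==38:cv2.imwrite("pics/p38.png",ctrl.read_camera("scene"))
ctrl.sleep(.5)
print(ctrl.current_t(),ctrl.current_grip_width(),ctrl.current_contact_force())
a=ctrl.read_camera("scene")[120:280,260:440];b=ctrl.read_camera("top")[130:270,215:375]
cv2.imwrite("pics/p.png",np.hstack([cv2.resize(a,(400,356)),cv2.resize(b,(400,356))]))
E
```

```text
15.5667 0.1968293654029123
19.8083 0.1960669350832387 [ 0.4799 -0.4143 -1.4053]
```

View pics/p.png

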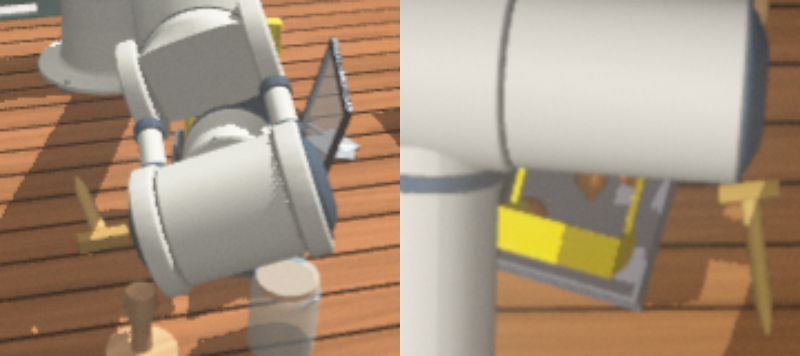

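About 1.4 N has left the tray, roughly five bulbs; the view is mostly blocked by the wrist. I'll tilt slightly further, back off and look.

```bash
python3 - <<'E'
from h import *
s=-1;rd=np.radians
def go(v,*a,**k):
    p,R=tool(*a,s,**k);ctrl.move_l(p,vel=v,ori=R)
go(.08,SY+rd(180),84,lip=seed([-.055,-.008,.112]))
go(.1,SY+rd(180),45,lip=seed([-.055,-.008,.13]))
go(.12,SY+rd(180),0,lip=seed([-.055,-.008,.18]))
go(.15,SY+rd(120),0,origin=np.array([.42,-.03,.19]))
print(ctrl.current_t(),ctrl.current_grip_width(),ctrl.current_contact_force())
a=ctrl.read_camera("scene")[120:280,230:440];b=ctrl.read_camera("top")[130:300,215:440]
cv2.imwrite("pics/q.png",np.hstack([cv2.resize(a,(400,305)),cv2.resize(b,(400,305))]))
E
```

```text
23.2167 0.19581896253072847 [ 0.4439 -0.3144 -2.1766]
```

View pics/q.png

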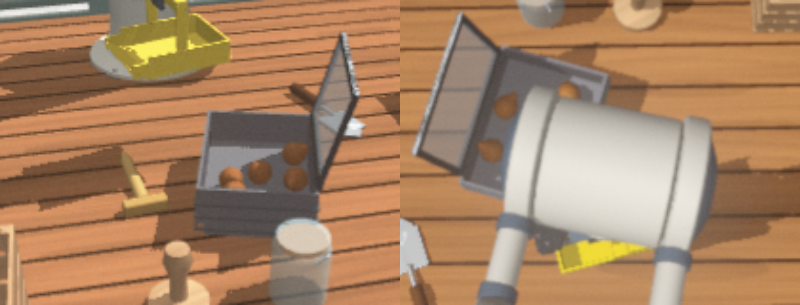

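The yellow tray looks empty. The scene view shows bulbs at (231,178), (260,172), (294,153) and (296,179), with the left blob perhaps two. I'll carry the tray back and check from above before releasing.

```bash
python3 - <<'E'
from h import *
s=-1;rd=np.radians
def go(v,*a,**k):
    p,R=tool(*a,s,**k);ctrl.move_l(p,vel=v,ori=R)
go(.15,SY+rd(60),0,origin=np.array([.47,-.12,.18]))
go(.15,PY,0,origin=PC+[0,0,.08])
img=ctrl.read_camera("top");cv2.imwrite("pics/top2.png",img)
sc=ctrl.read_camera("scene");cv2.imwrite("pics/sc2.png",sc)
a=sc[160:250,325:415];b=img[145:255,240:340]
cv2.imwrite("pics/r.png",np.hstack([cv2.resize(a,(400,400),interpolation=2),cv2.resize(b,(400,400),interpolation=2)]))
print(ctrl.current_t())
E
```

```text
25.975
```

View pics/r.png

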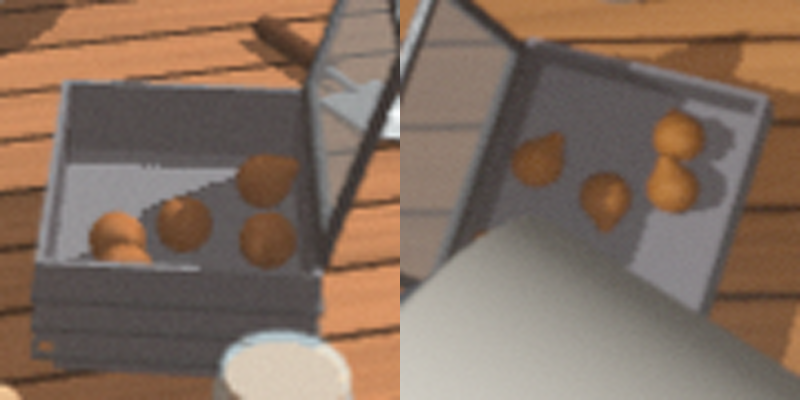

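All five bulbs are in the seed tray: in the right half at (678,135), (672,187), (605,195) and (537,160), with the fifth partly hidden under the arm in top view but clear at left (267,240). Next: set the tray down and start folding the lid.

```bash
python3 - <<'E'
from h import *
s=-1
g,R=tool(PY,0,s,origin=PC)
ctrl.move_l(g+[0,0,.015],vel=.1)
print(ctrl.move_l(g-[0,0,.003],vel=.03,contact_N=4),ctrl.current_tool_pos()-g)
ctrl.command_gripper(.7);ctrl.sleep(.3)
ctrl.move_l(g+[0,0,.25],vel=.25)
ctrl.command_gripper(0)
print("t",ctrl.current_t())
A=lidtool(1.85,.135,35,1,.08);up=A[0]+[0,0,.15]
print(ctrl.ik(up,A[1]))
ctrl.goto(up,A[1]);ctrl.move_l(A[0],vel=.2)
print("t",ctrl.current_t(),ctrl.current_contact_force())
hit=ctrl.move_l(lidtool(1.75,.135,35,1,.003)[0],vel=.06,contact_N=1.5)
d=RS.T@(ctrl.current_tool_pos()-HP);print(hit,d)
for p in(1.6,1.4,1.2,1.05,.95):
    ctrl.move_l(lidtool(p,.135,35,1,.003)[0],vel=.08)
    print(p,ctrl.current_contact_force())
img=ctrl.read_camera("top");sc=ctrl.read_camera("scene");cv2.imwrite("pics/sc3.png",sc)
cv2.imwrite("pics/l.png",np.hstack([cv2.resize(sc[120:250,300:430],(400,400),interpolation=2),cv2.resize(img[130:260,200:330],(400,400),interpolation=2)]))
print(ctrl.current_t())
E
```

```text
True [-0.0002  0.0001 -0.0004]
t 30.5917
[ 34.6935  54.1635  26.217  -48.5199 136.0442  25.614 ]
t 33.7333 [-0.3322 -0.4056 -0.2263]
True [0.     0.0434 0.1277]
1.6 [-0.7645  0.7649 -0.1446]
1.4 [-0.6111  0.4739 -0.2197]
1.2 [0.1637 0.1727 1.2223]
1.05 [ 0.225   0.3948 -0.2295]
0.95 [-0.8555 -0.2415  0.9352]
37.25
```

View pics/l.png

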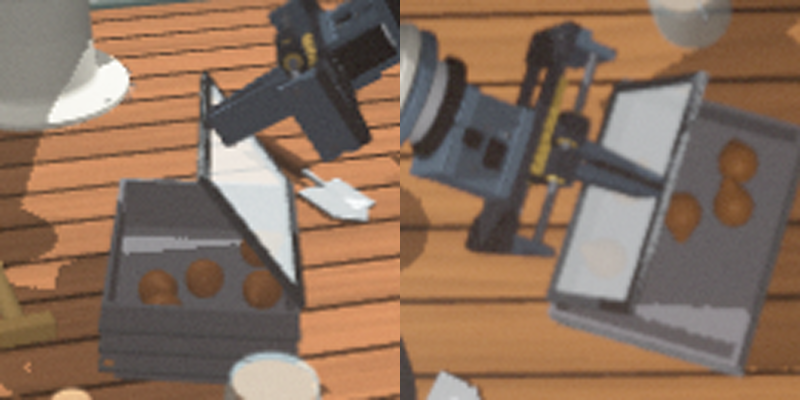

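The lid leans over the tray. Free-edge ends: scene crop (204,75) and (203,180), top crop (632,303) and (703,76). Triangulating the angle.

```bash
python3 - <<'E'
from h import *
k=.325
for s,t in(((204,76),(630,303)),((203,179),(703,76))):
    P,e=tri((300+k*s[0]-.3,120+k*s[1]-.3),(200+k*(t[0]-400)-.3,130+k*t[1]-.3))
    d=RS.T@(P-HP);print(P,e,d,np.arctan2(d[2],-d[1]),np.hypot(d[1],d[2]))
E
```

```text
[0.4703 0.1071 0.2141] 0.0026154117018898065 [-0.0912 -0.0849  0.1201] 0.9558001933591064 0.14707895478814226
[0.6521 0.0531 0.2114] 0.00025926290907633224 [ 0.0984 -0.087   0.1174] 0.9328339169364581 0.1461522921959374
```

Measured angle is 0.945 against 0.95 commanded, so the model holds. I'll push to 0.785, retreat and check.

```bash
python3 - <<'E'
from h import *
for p in(.87,.79):ctrl.move_l(lidtool(p,.135,35,1,.003)[0],vel=.05)
ctrl.move_l(lidtool(.79,.135,35,1,.10)[0],vel=.1)
p=ctrl.current_tool_pos()+RS@np.array([0,.12,.08]);ctrl.move_l(p,vel=.25)
img=ctrl.read_camera("top");sc=ctrl.read_camera("scene")
cv2.imwrite("pics/m.png",np.hstack([cv2.resize(sc[120:250,300:430],(400,400),interpolation=2),cv2.resize(img[130:260,200:330],(400,400),interpolation=2)]))
cv2.imwrite("pics/n.png",np.hstack([sc,img])[100:300])
m=cv2.inRange(cv2.cvtColor(img,cv2.COLOR_BGR2HSV),(24,150,80),(34,255,255));m[:,:395]=0;m[:,460:]=0
r=cv2.minAreaRect(max(cv2.findContours(m,0,1)[0],key=cv2.contourArea));print(r)
print(ctrl.current_t(),ctrl.current_contact_force())
E
```

```text
((421.3706970214844, 229.80172729492188), (50.15906524658203, 59.21921157836914), 23.198591232299805)
39.925 [-0.3342 -0.0218 -0.1202]
```

View pics/m.png

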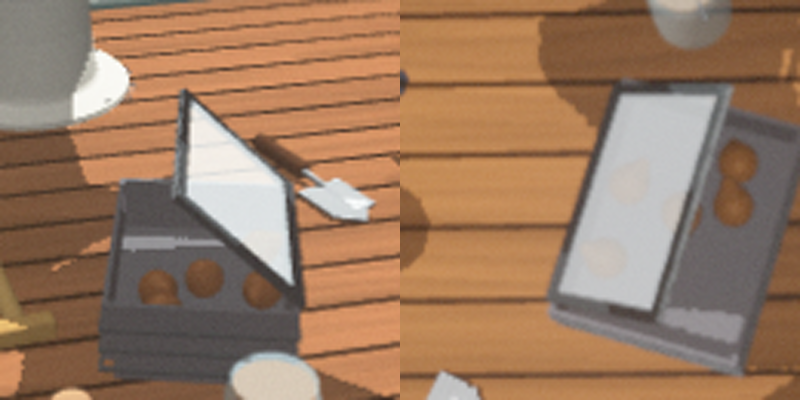

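Free-edge ends now: scene crop (183,92) and (178,197), top crop (657,317) and (729,88). All five bulbs are inside, and the yellow tray's mask matches where it started.

```bash
python3 - <<'E'
from h import *
k=.325
A=[]
for s,t in(((183,92),(657,317)),((178,197),(729,88))):
    P,e=tri((300+k*s[0]-.3,120+k*s[1]-.3),(200+k*(t[0]-400)-.3,130+k*t[1]-.3))
    d=RS.T@(P-HP);A.append(np.arctan2(d[2],-d[1]));print(P,e,A[-1],np.hypot(d[1],d[2]))
if abs(np.mean(A)-.785)<.05: print(ctrl.sign_off())
E
```

```text
[0.4616 0.089  0.1952] 0.0013569744102952701 0.7686178628233575 0.1456170062726455
[0.6471 0.0338 0.194 ] 0.0010245174997590423 0.7518833481690611 0.1464217506843868
the job is handed in; nothing more can be done
None
```

I handed the job in at about 40 s: all five bulbs are in the seed tray, the yellow tray is back upright where it started, and the lid measures about 0.76 rad (target 0.785 ± 0.12); the judge's result was not shown.

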